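# Tuck a slim box of chocolates under the holder's sprung arm

### The job

The slim card box of chocolates in the metal counter holder has slipped part-way out: first push it back in, straight and fully home against the back stop. Then take the loose box from the counter and tuck it lengthwise under the holder's sprung arm, flat and square on top of the first box and fully home against the stop, so that the arm holds both down; let go and leave the other things where they are.

Things in the scene. Friction and masses are not known exactly. Their poses are not given: they have to be found in the camera images.
- box_holder: Fixed aluminium holder; boxes are pushed in from its open front along its +x. Origin: underside, mid-width; x front to back, y to its left, z up. Base plate x -85 to +105 mm, 92 wide, 4 thick (boxes lie at z = 4). Two side guides, 34 mm high, x +19 to +75, 62 mm apart, their mouths flared to about 70 mm at x = +3; the sides are open in front of that. Hinge cheeks at the back 49 mm high.
- holder_home (a point): On the holder's base plate (4 mm above the counter), below the centre of a box that is fully home; axes as the holder's (holder x = +2.5 mm, y = 0). The back stop's upright face, 36 mm high, is 72.5 mm farther along +x (holder x = +75 mm); a box at home has its front end 72 mm towards -x.
- hold_arm (a joint): Angle (rad) of the steel hold-down arm about a level pin at holder x = +98, z = 42 mm; it reaches forward and presses on the pile with a cross roll, radius 7 mm, 42 mm long, at holder x about +25 mm. 0: resting on one box (roll's underside at z = 18 mm); about +0.2: on two; grows as it rises, range -0.2 to 0.8. Weight and spring press with 2 to 4 N.
- lip_edge (a point): Middle of the front edge of the arm's lip, a polished, slippery 42 mm wide plate that slopes from the roll forward and up at 33 degrees. With the arm on one box it is at holder x = -12 mm, z = 42 mm. A box pushed in level, on or up to 5 mm above the first, meets its underside and wedges the arm up by itself (about 5 N; if pressed down on the first box it may jam).
- box_in_centre (a point): Centre (half-way up) of the cream card box (dark sleeve, pale label) already in the holder, 145 x 54 x 14 mm, loose, flat on the base plate; its long axis is its own x, z is up. It starts 20 to 40 mm in front of home, its back part still under the arm; its front end can be pushed with 2 to 6 N.
- box_loose_centre (a point): Centre (half-way up, 7 mm above the counter) of the loose cream card box (dark sleeve, pale label), 145 x 54 x 14 mm, about 60 g, flat on the counter; its long axis is its own x (either end may go in first), z is up. Grip it across the 54 mm width. When tucked, its centre is 25 mm above the counter.
- tin_mid: Mint tin 60 x 90 x 22 mm lying on the counter between the work places, towards the back; origin at the middle of its underside, long axis y. Must not be moved (20 mm at most).
- lolly: Lollipop 27 x 101 x 24 mm lying on the counter between the work places, towards the front; origin under its middle, stick along y. Must not be moved (20 mm at most).
- jar_left: Jar of sweets, 64 mm in diameter, 100 mm high, at the back left; origin under its middle. Must not be moved (20 mm at most).
- tape: Roll of tape, 92 mm in diameter, 48 mm high, at the right; origin under its middle. Must not be moved (20 mm at most).

How it is judged (in metres and radians):
On the way, in this order (a step that is already met when the one before it is completed fails the run):
1. the box in the holder is pushed back home (centre within 6 mm of home, flat and straight) while the loose box is still outside (x of box_in_centre in the frame of box_holder above -0.0035 m and y of box_in_centre in the frame of box_holder between -0.007 and 0.007 m and z of box_in_centre in the frame of box_holder between 0.006 and 0.016 m and angle between the x axis of box_in_centre and the x axis of box_holder, either way round below 0.1 rad and distance between box_loose_centre and box_holder above 0.08 m), for 0.2 s.
2. the loose box is pushed in under the arm, on top of the first box (x of box_loose_centre in the frame of box_holder above -0.03 m and z of box_loose_centre in the frame of box_holder above 0.018 m and value of joint hold_arm above 0.12 rad and contact force between hold_arm and box_loose above 0.5 N), for 0.2 s.
At the end, for the whole second after the job is handed in: Both boxes lie flat in the holder, the formerly loose one on top: centres at most 6 mm short of home, within 7 mm of the middle and 5 mm of their proper heights, straight to 0.1 rad; the arm rests on the top box (angle 0.12 to 0.3, over 0.5 N); both boxes at rest (x of each of box_in_centre, box_loose_centre in the frame of box_holder above -0.0035 m and y of box_in_centre in the frame of box_holder between -0.007 and 0.007 m and z of box_in_centre in the frame of box_holder between 0.006 and 0.016 m and angle between the x axis of each of box_in_centre, box_loose_centre and the x axis of box_holder, either way round below 0.1 rad and y of box_loose_centre in the frame of box_holder between -0.007 and 0.007 m and z of box_loose_centre in the frame of box_holder between 0.02 and 0.03 m and contact force between hold_arm and box_loose above 0.5 N and value of joint hold_arm between 0.12 and 0.3 rad and linear speed of each of box_loose, box_in below 0.02 m/s); the robot touches nothing.
It fails at once if a bystander (mint tin, lollipop, jar or tape roll) is moved by more than 20 mm (distance of any of tin_mid, lolly, jar_left, tape from where it was at the start of the episode above 0.02 m).
It also fails if it takes over 58 s, if anything falls off the work surface, if the arm or the gripper's body presses on something with over 40 N, if the wrist force passes 120 N, or if a joint passes its speed limit or range.

### The arm

A 6-joint arm with a two-finger parallel gripper is mounted at the origin on a cart in front of the work surface, level with it; the furniture and walls round the work are solid. World frame = base frame: x ahead of the robot, y to its left, z up, the work surface at z = 0. Lengths are in mm, angles in degrees, forces in N, time in s.
With the tool pointing down it reaches from about 350 to 850 mm from the base axis. Payload 8.1 kg.
Tool frame: the origin (TCP) lies between the finger pads; the fingertips stand 17 mm ahead of it and the grasp point (between the pads) lies 2 mm behind it; z points along the fingers, y is the line along which they close (so a half turn about z gives the same grasp; the last joint's range is limited). The gripper opens to 85 mm and grips with 20 to 120 N. Pads are 22 mm wide; open, the fingers measure 114 mm over their backs; the gripper's body (76 mm by 85 mm) begins 54 mm behind the grasp point. The pads swing forward as they close: fully open they stand 13 mm farther back than shut.
Start: joints at [-79.206, 7.471, 85.268, -0, 87.261, -4.893], TCP at [162.255, -577.649, 248.292] pointing down, gripper open.
Joint ranges: [-169.43, 169.43], [-51.17, 129.36], [1.28, 143.12], [-76.62, 256.62], [0, 156.53], [-152.29, 152.29]. Speed limits (degrees/s): [136.94, 136.94, 159.86, 180, 180, 180].

### API

Orientations are given as [roll, pitch, yaw] about the fixed x, y, z axes, in that order (R = Rz(yaw) Ry(pitch) Rx(roll)).
In Python, from bench import sense, snapshot, hand_in, trace, place_of gives the robot as it stands.
- The arm moves only by the shell command python3 -m handwheel 'ROWS' [FORCE]. ROWS is JSON, a list of rows, each a list of 7 numbers: the opening, from -1 (shut) to 1 (fully open), then the shift along the tool's x, y, z in cm, then the turn, a rotation vector about the tool's x, y, z in rad. A call has 1 to 12 rows; each row shifts and turns the commanded pose from where the row before left it, along the tool's axes as they then stand; what a row does not reach is not made up. A row lasts 1/12 s, in which the tool goes at most 41.7 mm and 7.16 degrees, less where a joint would pass 70% of its speed; a pose out of reach is approached as far as the arm can. A call with a gripper value outside its range is refused whole. The fingers move at their own pace and stop on an object; FORCE is the grip in N (left out, the last holds). Time passes only in rows, so rows that do not move let the fingers close. It gives the time, the measured TCP pose, the force, the opening and the grip force at its end, in the units of the state.
- sense(): the state, without advancing time (a new reading comes with each control period).
- snapshot(name): name is "scene" or "side" or "wrist"; returns a dict with "image" (400x640x3 uint8, red, green, blue), "intrinsics" (3x3 intrinsics, pixels), "R" (3x3) and "t" (3): a world point X has camera coordinates R X + t. Camera axes: x right, y down, z forward; pixel columns grow to the right and rows downward; lengths in mm; the calibration is good to about 2 mm. A picture is of the moment at which its call begins. There is no depth.
- hand_in(): hands the job in; it is judged then, once.
Trained networks look in a picture, given as the dict that the camera call returned (one of the last four; its "shot" number tells which), for a name from the list of things; names that differ only in an ending like _2 or _b are one class to them, and where a whole thing is asked for, a point or a joint stands for the part that bears it (a point fixed in the world has none). Each returns a list of dicts, best first, with "conf" (0 to 1); they miss things now and then, are a little off and sometimes report something else, mostly with a low value. They report only what shows in the picture. A call takes as long as a camera call.
- trace(picture, query): "pixels" (400x640 bool, what is visible of it).
- place_of(picture, query): "location" ([x, y, z] in mm, in world coordinates, good to about 4 mm: a listed point, or the origin of a listed thing).
The state is a dict: "time": time; "joint_pos": joint angles; "qd": joint speeds; "joint_efforts": joint torques, N m; "tool_pos": TCP position; "tcp_rot": TCP orientation; "ft_force": force on the tool from outside, world axes, zero at the start; "wrist_torque": the same for the moment, N m; "finger_gap": finger opening in mm; "grip_force": force on a finger pad.
Only numpy, scipy, OpenCV 4.12 (cv2) and the standard library are available. Lean on these libraries where they do the work, as an engineer would, in place of code of your own. Each camera call takes 0.05 s, during which the arm holds its last target. There are 200 camera calls.

## Working session

There is one attempt and no reset: what is moved stays moved. The work goes in short steps, Python scripts to look and compute and a shell command to move; the robot and the scene stay as the last step left them, time stands still between calls to the robot, and variables do not carry over. Pictures are saved under pics/ and viewed, at most 13 in all, crops included, and the job is handed in when it is done.

```bash
mkdir -p pics; ls; cat > h.py <<'E'
import numpy as np, cv2
from bench import sense, snapshot, trace, place_of
from scipy.spatial.transform import Rotation as Ro
def onplane(p,u,v,z):
    d=p['R'].T@np.linalg.inv(p['intrinsics'])@np.array([u,v,1.]); c=-p['R'].T@p['t']
    return c+d*(z-c[2])/d[2]
def proj(p,X):
    q=p['intrinsics']@(p['R']@np.array(X,float)+p['t']); return q[:2]/q[2]
def save(p,n): cv2.imwrite('pics/'+n+'.png',p['image'][:,:,::-1])
def rot(p,q,z):
    r=trace(p,q)
    if not r: return None
    c,_=cv2.findContours(r[0]['pixels'].astype(np.uint8),cv2.RETR_EXTERNAL,cv2.CHAIN_APPROX_NONE)
    c=max(c,key=cv2.contourArea)[:,0,:]
    w=np.array([onplane(p,u,v,z)[:2] for u,v in c],np.float32)
    return r[0]['conf'],cv2.minAreaRect(w),cv2.boxPoints(cv2.minAreaRect(w)).round(1).tolist()
E
python3 - <<'E'
from h import *
s=sense(); print(s['tool_pos'],s['tcp_rot'],s['finger_gap'],s['time'])
for n in ['scene','side']:
    p=snapshot(n); save(p,n+'0')
    for q in ['box_holder','holder_home','lip_edge','box_in_centre','box_loose_centre','tin_mid','lolly','jar_left','tape']:
        print(n,q,[(np.round(r['location'],1).tolist(),round(r['conf'],2)) for r in place_of(p,q)[:2]])
    print(rot(p,'box_loose_centre',14)); print(rot(p,'box_holder',4)); print(rot(p,'box_in_centre',18))
E
```

```text
pics
[ 162.14813904 -577.10505178  247.2115314 ] [-1.79889837e+02 -1.09552338e-02  1.56847206e+01] 85.47781424766268 0.0
scene box_holder [([555.1, 136.0, 2.2], 0.79), ([540.2, -450.4, -1.8], 0.72)]
scene holder_home [([562.4, 138.1, 0.5], 0.66)]
scene lip_edge [([548.0, 135.6, 40.4], 0.53), ([538.3, -449.4, -1.9], 0.19)]
scene box_in_centre [([538.2, 135.7, 9.4], 0.83)]
scene box_loose_centre [([564.2, -212.0, 7.2], 0.83)]
scene tin_mid []
scene lolly []
scene jar_left [([602.6, 331.4, 0.1], 0.56)]
scene tape [([540.2, -449.5, -1.5], 0.7)]
(0.66, ((549.7882690429688, -214.5817413330078), (142.6995849609375, 63.846832275390625), 19.558000564575195), [[471.8999938964844, -208.39999389648438], [493.20001220703125, -268.5], [627.7000122070312, -220.8000030517578], [606.2999877929688, -160.60000610351562]])
(0.9, ((586.7108764648438, 144.1480712890625), (243.17529296875, 93.81646728515625), 10.657620429992676), [[458.5, 167.8000030517578], [475.8999938964844, 75.5999984741211], [714.9000244140625, 120.5], [697.5, 212.6999969482422]])
(0.81, ((513.9761352539062, 132.59835815429688), (123.
[... 690 characters left out ...]
9.3936767578125, 75.19245147705078), 18.956104278564453), [[473.70001220703125, -210.5], [498.1000061035156, -281.6000061035156], [648.9000244140625, -229.8000030517578], [624.5, -158.6999969482422]])
(0.67, ((609.00634765625, 165.64456176757812), (289.37548828125, 141.06182861328125), 57.2505989074707), [[471.3999938964844, 82.0999984741211], [590.0999755859375, 5.800000190734863], [746.5999755859375, 249.1999969482422], [628.0, 325.5]])
(0.59, ((515.741455078125, 122.86457824707031), (113.03366088867188, 80.84265899658203), 8.649186134338379), [[453.79998779296875, 154.3000030517578], [465.8999938964844, 74.4000015258789], [577.7000122070312, 91.4000015258789], [565.5, 171.3000030517578]])
```

View pics/scene0.png

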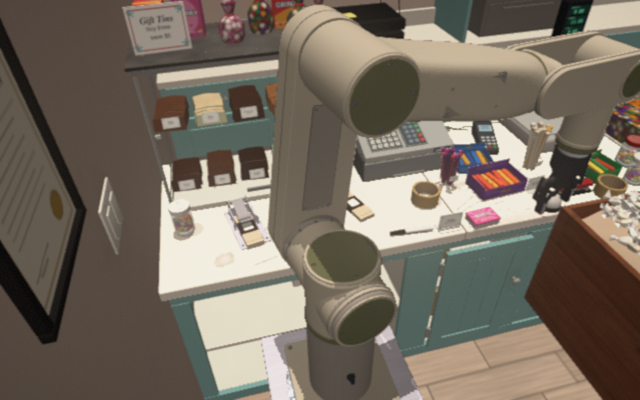

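View pics/side0.png

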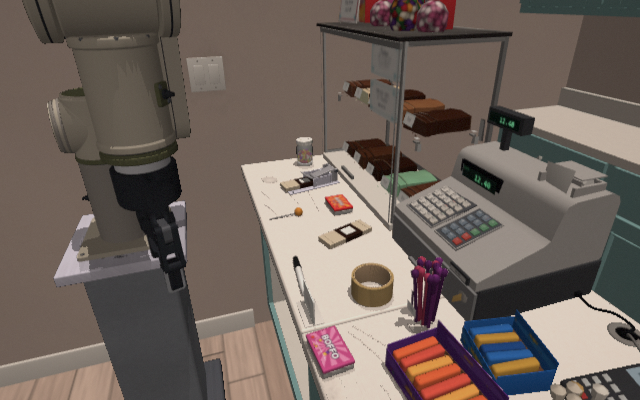

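The side view shows the loose box at about pixel (345,233), the holder with its box at (310,180), the tin at (338,204) and the lollipop at (285,214). A glass shelf stands behind the holder. Next I go above the loose box for a close look.

```bash
cat >> h.py <<'E'
def go(x,y,z,yaw,n=1,roll=180,pitch=0):
    s=sense(); R=Ro.from_euler('xyz',s['tcp_rot'],degrees=True)
    T=Ro.from_euler('xyz',[roll,pitch,yaw],degrees=True)
    d=R.inv().apply(np.array([x,y,z])-s['tool_pos'])/10; w=(R.inv()*T).as_rotvec()
    print('shift cm',d.round(2),'rotvec',w.round(4),'per row',(d/n).round(2),(w/n).round(4))
E
python3 - <<'E'
from h import *
go(500,-230,250,19.5)
p=snapshot('wrist'); c=-p['R'].T@p['t']; print(c, p['R'], p['intrinsics'])
E
```

```text
shift cm [ 41.92 -24.34  -0.17] rotvec [ 0.     -0.     -0.0665] per row [ 41.92 -24.34  -0.17] [ 0.     -0.     -0.0665]
[ 241.69913044 -555.49647537  372.4815288 ] [[ 2.70590253e-01 -9.62694543e-01 -3.62714674e-04]
 [-9.11743111e-01 -2.56389945e-01  3.20918518e-01]
 [-3.09039502e-01 -8.65067202e-02 -9.47106738e-01]] [[340.674453     0.         323.62703267]
 [  0.         340.674453   204.4632512 ]
 [  0.           0.           1.        ]]
```

```bash
python3 -m handwheel '[[1,3.4,-2.0,0,0,0,-0.0055],[1,3.4,-2.0,0,0,0,-0.0055],[1,3.4,-2.0,0,0,0,-0.0055],[1,3.4,-2.0,0,0,0,-0.0055],[1,3.4,-2.0,0,0,0,-0.0055],[1,3.4,-2.0,0,0,0,-0.0055],[1,3.4,-2.0,0,0,0,-0.0055],[1,3.4,-2.0,0,0,0,-0.0055],[1,3.4,-2.0,0,0,0,-0.0055],[1,3.4,-2.0,0,0,0,-0.0055],[1,3.4,-2.0,0,0,0,-0.0055],[1,3.4,-2.0,0,0,0,-0.0055]]' 60
python3 -m handwheel '[[1,2.5,0,0,0,0,0],[1,2.5,0,0,0,0,0],[1,2.5,0,0,0,0,0],[1,0,0,0,0,0,0],[1,0,0,0,0,0,0]]'
python3 - <<'E'
from h import *
p=snapshot('wrist'); save(p,'w1')
for q in ['box_loose_centre','tin_mid','lolly']:
    print(q,[(np.round(r['location'],1).tolist(),round(r['conf'],2)) for r in place_of(p,q)[:2]])
print(rot(p,'box_loose_centre',14))
go(480,125,250,10.7,12)
E
```

```text
time: 2.35
tool_pos: [480.7, -224.9, 248.6]
tcp_rot: [180.0, -0.0, 19.5]
ft_force: [0.3, -0.4, -0.8]
finger_gap: 85.4
grip_force: 0.0
time: 2.77
tool_pos: [551.0, -200.8, 247.8]
tcp_rot: [-180.0, 0.0, 19.6]
ft_force: [-0.5, -0.5, 0.4]
finger_gap: 85.3
grip_force: 0.0
box_loose_centre [([566.3, -214.7, 4.8], 0.66)]
tin_mid [([601.1, -57.8, -0.8], 0.6)]
lolly [([435.9, -54.9, -1.0], 0.81)]
(0.59, ((565.3300170898438, -213.18118286132812), (144.4375, 54.71656799316406), 18.57536506652832), [[488.20001220703125, -210.3000030517578], [505.6000061035156, -262.1000061035156], [642.5, -216.10000610351562], [625.0999755859375, -164.1999969482422]])
shift cm [  4.3  -33.17  -0.16] rotvec [ 0.0002 -0.      0.152 ] per row [ 0.36 -2.76 -0.01] [ 0.     -0.      0.0127]
```

View pics/w1.png

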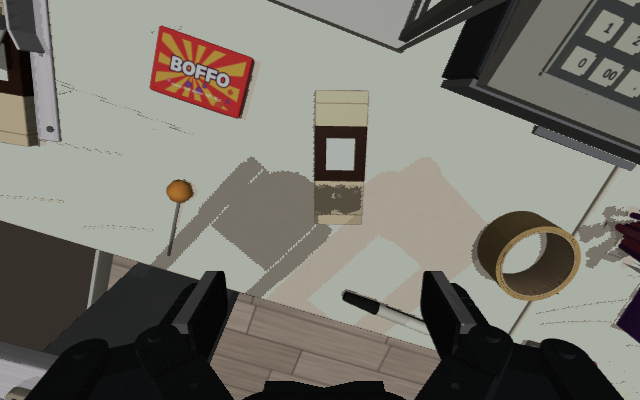

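The wrist picture shows the loose box at about pixels (315-368, 90-224), and its rectangle fits 144x55 mm well. Next I look at the holder.

```bash
python3 -m handwheel '[[-0.2,0.5,-2.76,0,0,0,0.0127],[-0.2,0.5,-2.76,0,0,0,0.0127],[-0.2,0.5,-2.76,0,0,0,0.0127],[-0.2,0.5,-2.76,0,0,0,0.0127],[-0.2,0.5,-2.76,0,0,0,0.0127],[-0.2,0.5,-2.76,0,0,0,0.0127],[-0.2,0.5,-2.76,0,0,0,0.0127],[-0.2,0.5,-2.76,0,0,0,0.0127],[-0.2,0.5,-2.76,0,0,0,0.0127],[-0.2,0.5,-2.76,0,0,0,0.0127],[-0.2,0.5,-2.76,0,0,0,0.0127],[-0.2,0.5,-2.76,0,0,0,0.0127]]'
python3 -m handwheel '[[-0.2,0,0,0,0,0,0],[-0.2,0,0,0,0,0,0]]'
python3 - <<'E'
from h import *
p=snapshot('wrist'); save(p,'w2')
for q in ['box_holder','holder_home','lip_edge','box_in_centre']:
    print(q,[(np.round(r['location'],1).tolist(),round(r['conf'],2)) for r in place_of(p,q)[:2]])
print(rot(p,'box_in_centre',18)); print(rot(p,'box_holder',4))
go(430,115,80,10.7,12)
E
```

```text
time: 4.02
tool_pos: [519.4, 133.9, 248.7]
tcp_rot: [180.0, -0.0, 10.6]
ft_force: [-0.4, -0.0, 0.1]
finger_gap: 33.8
grip_force: 0.0
time: 4.18
tool_pos: [519.5, 133.9, 248.5]
tcp_rot: [180.0, -0.0, 10.8]
ft_force: [-0.3, 0.0, -0.4]
finger_gap: 34.1
grip_force: 0.0
box_holder [([554.6, 136.8, -2.1], 0.96)]
holder_home [([559.5, 141.5, 3.5], 0.84)]
lip_edge [([545.7, 137.3, 45.7], 0.81)]
box_in_centre [([534.9, 134.2, 11.8], 0.57)]
(0.63, ((538.585205078125, 137.27734375), (143.8391876220703, 54.25300216674805), 10.073763847351074), [[463.0, 151.39999389648438], [472.5, 98.0], [614.0999755859375, 123.0999984741211], [604.7000122070312, 176.60000610351562]])
(0.6, ((569.9060668945312, 141.8120880126953), (194.9292755126953, 91.25123596191406), 11.098097801208496), [[465.5, 167.8000030517578], [483.0, 78.30000305175781], [674.2999877929688, 115.80000305175781], [656.7999877929688, 205.3000030517578]])
shift cm [-9.17  0.04 16.83] rotvec [ 0.0001 -0.0001 -0.0008] per row [-0.76  0.    1.4 ] [ 0.     -0.     -0.0001]
```

View pics/w2.png

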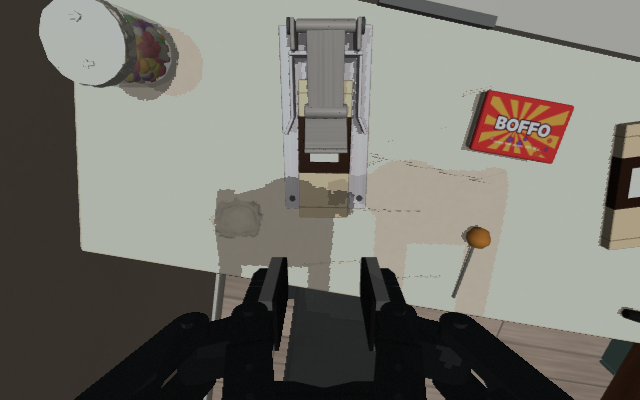

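The picture shows the holder straight up the image, with front plate corners near (287,208) and (364,211). The box sticks out in front to about row 217, and the fingers are clear behind it.

```bash
python3 - <<'E'
from h import *
p=snapshot('wrist')
P=[onplane(p,u,v,4)[:2] for u,v in [(287,208),(364,211),(373,25),(279,25)]]
for a in P: print(a.round(1))
f=(P[0]+P[1])/2; b=(P[2]+P[3])/2; d=b-f; print(f,b,np.hypot(*d),np.degrees(np.arctan2(d[1],d[0])), np.hypot(*(P[0]-P[1])))
e=P[0]-P[1]; print(np.degrees(np.arctan2(-e[0],e[1])))
# fit holder pose by mask edges
im=p['image'].copy()
im=cv2.resize(im[0:230,230:420],None,fx=3,fy=2.6); cv2.imwrite('pics/crop1.png',im[:,:,::-1])
E
```

```text
[466.4 164.9]
[479.2  77.3]
[667.7 111.4]
[650.9 200.9]
[472.78622516 121.09677598] [659.28106146 156.13077101] 189.75696239013087 10.639305460867776 88.47324576574997
8.302840146943751
```

View pics/crop1.png

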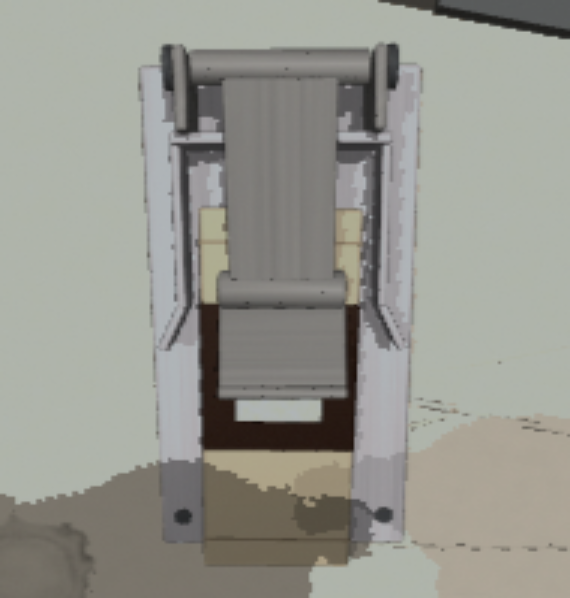

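```bash
cat >> h.py <<'E'
HY=10.7; HO=np.array([558.,138.]); 
c,s_=np.cos(np.radians(HY)),np.sin(np.radians(HY)); HX=np.array([c,s_]); HYv=np.array([-s_,c])
def hol(x,y): return HO+HX*x+HYv*y
def inh(P): d=np.array(P[:2])-HO; return np.round([d@HX,d@HYv],1)
E
python3 - <<'E'
from h import *
print(inh(sense()['tool_pos']),hol(-128,0))
go(*hol(-130,0),22,HY,10)
E
```

```text
[-38.4   1.6] [432.22556204 114.23467323]
shift cm [-9.16  0.17 22.63] rotvec [ 0.0001 -0.     -0.0006] per row [-0.92  0.02  2.26] [ 0.     -0.     -0.0001]
```

```bash
python3 -m handwheel '[[-0.2,-1.3,0.02,2.0,0,0,0],[-0.2,-1.3,0.02,2.0,0,0,0],[-0.2,-1.3,0.02,2.0,0,0,0],[-0.2,-1.3,0.02,2.0,0,0,0],[-0.2,-1.3,0.02,2.0,0,0,0],[-0.2,-1.3,0.02,2.3,0,0,0],[-0.2,-1.3,0.02,2.3,0,0,0],[-0.2,0,0.03,2.3,0,0,0],[-0.2,0,0,2.3,0,0,0],[-0.2,0,0,2,0,0,0],[-0.2,0,0,1.4,0,0,0],[-0.2,0,0,0,0,0,0]]'
python3 - <<'E'
from h import *
s=sense(); print(inh(s['tool_pos']),s['tool_pos'])
for n in ['wrist','side']:
  p=snapshot(n)
  for q in ['holder_home','box_in_centre','lip_edge']:
    r=place_of(p,q)[:1]; print(n,q,[(np.round(a['location'],1).tolist(),inh(a['location']),round(a['conf'],2)) for a in r])
  if n=='wrist': save(p,'w3'); print(rot(p,'box_in_centre',18))
E
```

```text
time: 5.58
tool_pos: [428.1, 113.9, 19.2]
tcp_rot: [-180.0, 0.3, 10.7]
ft_force: [-0.2, -0.1, -0.9]
finger_gap: 33.8
grip_force: 0.0
[-132.1    0.5] [428.10858271 113.94930984  19.19165693]
wrist holder_home []
wrist box_in_centre []
wrist lip_edge []
(0.69, ((501.7550048828125, 130.4039764404297), (68.75358581542969, 53.543617248535156), 10.271766662597656), [[463.20001220703125, 150.60000610351562], [472.70001220703125, 97.9000015258789], [540.4000244140625, 110.19999694824219], [530.7999877929688, 162.89999389648438]])
side holder_home [([560.0, 134.5, 7.3], array([ 1.3, -3.8]), 0.97)]
side box_in_centre [([541.3, 136.0, 11.9], array([-16.8,   1.1]), 0.89)]
side lip_edge [([547.0, 137.8, 42.9], array([-10.8,   1.8]), 0.56)]
```

View pics/w3.png

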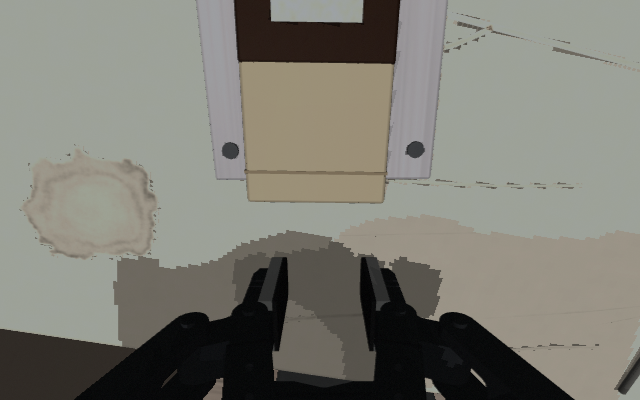

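The picture shows the box front end at row ~202, about 3 mm left of the plate centre and 21 mm short of home. Both fingers stand free in front of it. I raise 4 mm and push.

```bash
python3 -m handwheel '[[-0.2,0.8,0,-0.4,0,0,0],[-0.2,0.9,0,0,0,0,0],[-0.2,0.8,0,0,0,0,0],[-0.2,0.4,0,0,0,0,0],[-0.2,0.4,0,0,0,0,0],[-0.2,0.4,0,0,0,0,0],[-0.2,0.4,0,0,0,0,0],[-0.2,0.3,0,0,0,0,0],[-0.2,0,0,0,0,0,0]]'
python3 - <<'E'
from h import *
s=sense(); print(inh(s['tool_pos']),s['tool_pos'],s['ft_force'].round(1))
p=snapshot('wrist'); save(p,'w4'); print(rot(p,'box_in_centre',18))
E
```

```text
time: 6.78
tool_pos: [474.6, 123.0, 26.2]
tcp_rot: [-180.0, -0.0, 10.7]
ft_force: [-0.8, -0.2, 1.0]
finger_gap: 34.4
grip_force: 0.0
[-84.8   0.7] [474.55803007 122.98895772  26.16012907] [-0.8 -0.2  1. ]
(0.92, ((534.4165649414062, 137.35325622558594), (99.52315521240234, 53.92063522338867), 10.672901153564453), [[480.5, 154.60000610351562], [490.5, 101.5999984741211], [588.2999877929688, 120.0999984741211], [578.2999877929688, 173.10000610351562]])
```

```bash
python3 -m handwheel '[[-0.2,0.2,0,0,0,0,0],[-0.2,0.15,0,0,0,0,0],[-0.2,0,0,0,0,0,0]]'; python3 -m handwheel '[[-0.2,0.1,0,0,0,0,0],[-0.2,0,0,0,0,0,0]]' 
python3 - <<'E'
from h import *
s=sense(); print(inh(s['tool_pos']))
p=snapshot('wrist'); print(rot(p,'box_in_centre',18))
E
```

```text
time: 7.13
tool_pos: [477.2, 123.5, 26.2]
tcp_rot: [-180.0, 0.0, 10.7]
ft_force: [-4.0, 0.3, 2.0]
finger_gap: 33.9
grip_force: 1.8
time: 7.3
tool_pos: [477.3, 123.5, 25.9]
tcp_rot: [180.0, 0.1, 10.7]
ft_force: [-7.3, -1.5, 3.9]
finger_gap: 34.3
grip_force: 3.6
[-82.    0.8]
(0.97, ((537.115234375, 137.83782958984375), (99.29447937011719, 53.67546463012695), 10.800027847290039), [[483.29998779296875, 154.89999389648438], [493.3999938964844, 102.19999694824219], [590.9000244140625, 120.80000305175781], [580.9000244140625, 173.5]])
```

```bash
python3 -m handwheel '[[-0.2,0.1,0,0,0,0,0],[-0.2,0.1,0,0,0,0,0],[-0.2,0,0,0,0,0,0],[-0.2,0,0,0,0,0,0]]' 
python3 - <<'E'
from h import *
s=sense(); print(inh(s['tool_pos']))
p=snapshot('wrist'); print(rot(p,'box_in_centre',18))
for n in ['scene','side']:
  p=snapshot(n)
  for q in ['holder_home','box_in_centre','lip_edge']:
    r=place_of(p,q)[:1]; print(n,q,[(np.round(a['location'],1).tolist(),inh(a['location']),round(a['conf'],2)) for a in r])
E
```

```text
time: 7.73
tool_pos: [477.4, 123.6, 25.2]
tcp_rot: [-180.0, 0.4, 10.7]
ft_force: [-13.5, -2.5, 8.1]
finger_gap: 34.0
grip_force: 7.0
[-81.9   0.8]
(0.65, ((562.4439086914062, 140.2657470703125), (48.31671905517578, 51.116329193115234), 10.763297080993652), [[533.9000244140625, 160.89999389648438], [543.5, 110.5999984741211], [591.0, 119.69999694824219], [581.4000244140625, 169.89999389648438]])
scene holder_home []
scene box_in_centre []
scene lip_edge []
side holder_home [([557.8, 135.7, 7.5], array([-0.6, -2.2]), 0.8)]
side box_in_centre []
side lip_edge [([546.5, 136.4, 41.6], array([-11.6,   0.6]), 0.45)]
```

The box is home: the force rose to 13 N with no more travel. I retreat and go to free counter by the loose box, to feel the fingertip height at the gripping gap.

```bash
python3 -m handwheel '[[-0.2,-0.6,0,0,0,0,0],[-0.2,-1.5,0,0,0,0,0],[-0.2,-0.5,0,-2,0,0,0],[0.28,0,0,-3,0,0,0],[0.28,0,0,-3,0,0,0]]'
python3 - <<'E'
from h import *
s=sense(); print(inh(s['tool_pos']),s['finger_gap'])
p=snapshot('wrist'); print(rot(p,'box_in_centre',18))
for q in ['holder_home','box_in_centre','lip_edge']:
    r=place_of(p,q)[:1]; print(q,[(np.round(a['location'],1).tolist(),inh(a['location']),round(a['conf'],2)) for a in r])
go(530,-130,60,18.6,8)
E
```

```text
time: 8.65
tool_pos: [453.8, 119.1, 106.4]
tcp_rot: [-180.0, 0.1, 10.7]
ft_force: [1.2, 0.3, 0.1]
finger_gap: 54.6
grip_force: 0.0
[-105.9    0.8] 54.62357931385047
(0.96, ((533.7993774414062, 137.1484375), (93.37665557861328, 53.64131164550781), 11.137540817260742), [[482.79998779296875, 154.39999389648438], [493.20001220703125, 101.80000305175781], [584.7999877929688, 119.9000015258789], [574.4000244140625, 172.5]])
holder_home [([557.5, 139.8, 1.6], array([-0.2,  1.9]), 0.82)]
box_in_centre []
lip_edge [([544.2, 136.8, 42.2], array([-13.8,   1.4]), 0.74)]
shift cm [ 2.7  25.89  4.65] rotvec [ 1.000e-04 -1.500e-03 -1.372e-01] per row [0.34 3.24 0.58] [ 0.     -0.0002 -0.0172]
```

```bash
python3 -m handwheel '[[0.28,0.34,3.24,0,0,0,-0.0172],[0.28,0.34,3.24,0,0,0,-0.0172],[0.28,0.34,3.24,0,0,0,-0.0172],[0.28,0.34,3.24,0,0,0,-0.0172],[0.28,0.34,3.24,0,0,0,-0.0172],[0.28,0.34,3.24,0,0,0,-0.0172],[0.28,0.34,3.24,1.5,0,0,-0.0172],[0.28,0.34,3.24,2.5,0,0,-0.0172],[0.28,0,0,2.5,0,0,0],[0.28,0,0,1.3,0,0,0],[0.28,0,0,0.4,0,0,0],[0.28,0,0,0,0,0,0]]'; for k in 1; do python3 -m handwheel '[[0.28,0,0,0.2,0,0,0],[0.28,0,0,0,0,0,0]]'; done; python3 -m handwheel '[[0.28,0,0,0.2,0,0,0],[0.28,0,0,0,0,0,0]]'
```

```text
time: 9.9
tool_pos: [542.4, -123.8, 21.8]
tcp_rot: [-179.8, 0.2, 18.6]
ft_force: [-0.5, 1.0, 0.2]
finger_gap: 54.3
grip_force: 0.0
time: 10.07
tool_pos: [545.5, -124.6, 23.4]
tcp_rot: [179.9, -0.1, 18.7]
ft_force: [0.5, 0.8, 0.1]
finger_gap: 54.3
grip_force: 0.0
time: 10.23
tool_pos: [545.5, -125.0, 21.4]
tcp_rot: [179.9, -0.1, 18.7]
ft_force: [-0.5, -0.5, 0.0]
finger_gap: 54.8
grip_force: 0.0
```

```bash
for i in 1; do python3 -m handwheel '[[0.28,0,0,0.3,0,0,0],[0.28,0,0,0,0,0,0]]'; python3 -m handwheel '[[0.28,0,0,0.3,0,0,0],[0.28,0,0,0,0,0,0]]' ; python3 -m handwheel '[[0.28,0,0,0.2,0,0,0],[0.28,0,0,0,0,0,0]]'; done | grep -E "tool_pos|ft_force"
```

```text
tool_pos: [544.7, -125.1, 17.3]
ft_force: [-0.1, 0.2, -0.4]
tool_pos: [544.4, -125.1, 13.8]
ft_force: [-0.1, -0.2, -0.4]
tool_pos: [544.7, -125.3, 13.1]
ft_force: [-6.2, 1.9, 10.1]
```

```bash
python3 -m handwheel '[[0.5,0,0,-1.5,0,0,0],[0.8,0,0,-2,0,0,0],[0.8,0,0,-2,0,0,0],[0.8,0,0,0,0,0,0]]'
python3 - <<'E'
from h import *
p=snapshot('wrist'); print(rot(p,'box_loose_centre',14))
go(513.2,-230.7,60,18.6,4)
E
```

```text
time: 11.07
tool_pos: [547.5, -126.1, 71.7]
tcp_rot: [179.8, -0.3, 18.6]
ft_force: [0.7, -0.6, 1.3]
finger_gap: 76.6
grip_force: 0.0
(0.73, ((572.1558837890625, -208.43731689453125), (130.5041046142578, 58.87956237792969), 18.57067108154297), [[500.8999938964844, -201.3000030517578], [519.7000122070312, -257.1000061035156], [643.4000244140625, -215.60000610351562], [624.5999755859375, -159.6999969482422]])
shift cm [-6.42  8.93  0.82] rotvec [ 0.0014 -0.0019  0.0002] per row [-1.61  2.23  0.21] [ 0.0004 -0.0005  0.0001]
```

```bash
python3 -m handwheel '[[0.8,-1.6,2.23,0,0,0,0],[0.8,-1.6,2.23,0,0,0,0],[0.8,-1.6,2.23,0,0,0,0],[0.8,-1.6,2.23,0,0,0,0],[0.8,0,0,0,0,0,0]]'
python3 - <<'E'
from h import *
p=snapshot('wrist'); print(rot(p,'box_loose_centre',14)); save(p,'w5')
s=sense(); print(s['tool_pos'])
E
```

```text
time: 11.58
tool_pos: [510.4, -233.8, 65.8]
tcp_rot: [-180.0, 0.1, 18.5]
ft_force: [-0.0, -0.3, 0.3]
finger_gap: 76.9
grip_force: 0.0
(0.89, ((561.11865234375, -215.091064453125), (133.07940673828125, 53.73771286010742), 18.550399780273438), [[489.5, -210.8000030517578], [506.6000061035156, -261.70001220703125], [632.7000122070312, -219.39999389648438], [615.7000122070312, -168.39999389648438]])
[ 511.38401367 -230.5244745    65.87018496]
```

View pics/w5.png

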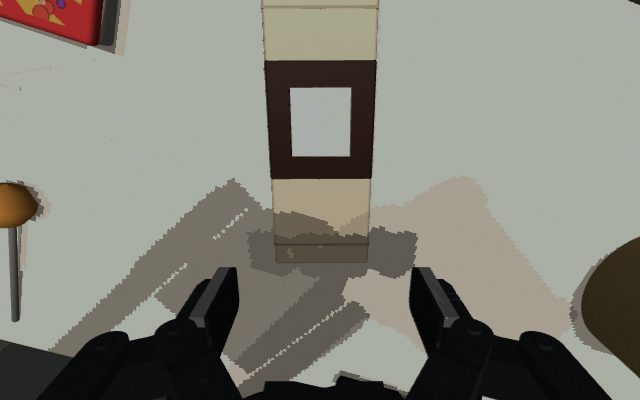

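The picture shows the loose box centred between the open fingers, with its near end at row ~262. I lower and grip.

```bash
python3 -m handwheel '[[0.8,0,0,2,0,0,0],[0.8,0,0,1.6,0,0,0],[0.8,0,0,1,0,0,0],[0.8,0,0,0.4,0,0,0],[0.8,0,0,0,0,0,0]]' 50; python3 -m handwheel '[[-1,0,0,0,0,0,0],[-1,0,0,0,0,0,0],[-1,0,0,0,0,0,0],[-1,0,0,0,0,0,0],[-1,0,0,0,0,0,0],[-1,0,0,0,0,0,0]]' 50
```

```text
time: 12.1
tool_pos: [511.5, -228.7, 15.6]
tcp_rot: [-179.9, 0.1, 18.7]
ft_force: [0.3, -1.1, -0.5]
finger_gap: 76.6
grip_force: 0.0
time: 12.6
tool_pos: [513.5, -230.6, 18.6]
tcp_rot: [179.9, -0.1, 18.6]
ft_force: [-0.1, 0.8, 5.4]
finger_gap: 52.6
grip_force: 53.1
```

```bash
python3 -m handwheel '[[-1,0,0,-1,0,0,0],[-1,0,0,-2.5,0,0,0],[-1,0,0,-3,0,0,0],[-1,0,0,-2.5,0,0,0],[-1,0,0,0,0,0,0]]'
python3 - <<'E'
from h import *
print(hol(-165,0.5)); go(*hol(-165,0.5),100,HY,10)
E
```

```text
time: 13.02
tool_pos: [515.7, -232.0, 114.2]
tcp_rot: [179.6, -0.4, 18.6]
ft_force: [1.3, -0.3, 0.5]
finger_gap: 52.4
grip_force: 52.6
[395.77605526 107.85631486]
shift cm [ -0.52 -36.04   1.17] rotvec [ 0.0065 -0.0066  0.1382] per row [-0.05 -3.6   0.12] [ 0.0006 -0.0007  0.0138]
```

```bash
python3 -m handwheel '[[-1,0,-3,0,0,0,0],[-1,-0.05,-3.6,0,0,0,0],[-1,-0.05,-3.6,0,0,0,0],[-1,-0.05,-3.6,0,0,0,0],[-1,-0.05,-3.6,0,0,0,0],[-1,-0.05,-3.6,0,0,0,0],[-1,-0.05,-3.6,0,0,0,0],[-1,-0.05,-3.6,0,0,0,0.035],[-1,-0.05,-3.6,0,0,0,0.035],[-1,-0.05,-3.6,0,0,0,0.035],[-1,0,0,0,0,0,0.035],[-1,0,0,0,0,0,0]]'
python3 -m handwheel '[[-1,0,0,0,0,0,0],[-1,0,0,0,0,0,0]]'
python3 - <<'E'
from h import *
s=sense(); print(s['tool_pos'],s['tcp_rot'],inh(s['tool_pos']))
p=snapshot('wrist'); save(p,'w6')
z=s['tool_pos'][2]
for zz in (z-1,z+4): print(rot(p,'box_loose_centre',zz))
print(rot(p,'box_in_centre',18)); go(*hol(-165,0.5),60,HY)
E
```

```text
time: 14.02
tool_pos: [397.8, 106.7, 107.2]
tcp_rot: [-180.0, 0.0, 10.7]
ft_force: [0.5, 0.2, -0.5]
finger_gap: 52.4
grip_force: 52.8
time: 14.18
tool_pos: [398.9, 104.3, 107.3]
tcp_rot: [180.0, 0.0, 10.6]
ft_force: [0.8, -0.8, -0.5]
finger_gap: 52.3
grip_force: 52.8
[398.94220113 104.29254257 107.2632622 ] [1.79980341e+02 8.14624251e-03 1.06190202e+01] [-162.6   -3.6]
(0.76, ((446.18109130859375, 112.69432830810547), (123.80274963378906, 51.985992431640625), 10.130422592163086), [[380.70001220703125, 127.4000015258789], [389.79998779296875, 76.19999694824219], [511.70001220703125, 98.0], [502.5, 149.1999969482422]])
(0.76, ((447.53399658203125, 112.96092224121094), (118.85745239257812, 49.90940475463867), 10.130423545837402), [[384.6000061035156, 127.0999984741211], [393.3999938964844, 77.9000015258789], [510.3999938964844, 98.80000305175781], [501.6000061035156, 148.0]])
None
shift cm [-0.25 -0.43  4.72] rotvec [ 0.0001  0.0002 -0.0032] per row [-0.25 -0.43  4.72] [ 0.0001  0.0002 -0.0032]
```

View pics/w6.png

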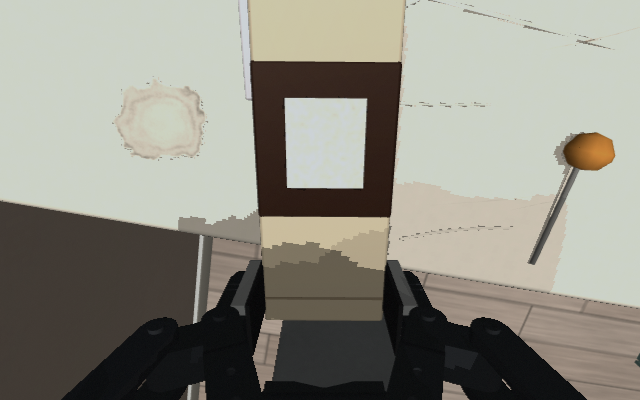

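The box is held square and centred, its near end at row ~320 between the pads. I correct sideways, lower in front of the arm until it touches the first box, then lift a little.

```bash
python3 -m handwheel '[[-1,-0.2,-0.4,1.5,0,0,0],[-1,0,0,2.3,0,0,0],[-1,0,0,1.6,0,0,0],[-1,0,0,0.7,0,0,0],[-1,0,0,0,0,0,0],[-1,0,0,0,0,0,0]]'
python3 - <<'E'
from h import *
v=[]
for i in range(4):
  p=snapshot('wrist' if i<3 else 'side'); s=sense(); v.append(s['tool_pos'])
  if i==3: print([ (a['location'],inh(a['location']),a['conf']) for a in place_of(p,'box_loose_centre')[:1]], s['tcp_rot'])
v=np.array(v); print(v.round(1), v.mean(0), inh(v.mean(0)))
print(s['joint_pos'],s['qd'])
E
```

```text
time: 14.88
tool_pos: [396.1, 108.3, 46.5]
tcp_rot: [-180.0, 0.0, 10.6]
ft_force: [0.3, 0.1, 0.1]
finger_gap: 52.5
grip_force: 52.8
[([450.1, 115.0, 33.7], array([-110.3,   -2.6]), 0.89)] [ 1.79994568e+02 -1.25521913e-01  1.05914741e+01]
[[396.8 108.4  47.1]
 [397.1 108.5  47.5]
 [397.2 108.6  47.6]
 [397.2 108.7  47.5]] [397.09629168 108.56617799  47.41890742] [-163.6    1. ]
[ 8.15808473e+00 -1.10050650e+01  1.25451035e+02 -1.07061639e-04
  6.54283906e+01  8.75666610e+01] [ 0.24346587  0.03128085  0.30804547 -0.06017326 -0.09009397 -0.02757555]
```

```bash
(python3 -m handwheel '[[-1,0,0,0.5,0,0,0],[-1,0,0,0,0,0,0],[-1,0,0,0,0,0,0]]'; python3 -m handwheel '[[-1,0,0,0.25,0,0,0],[-1,0,0,0,0,0,0],[-1,0,0,0,0,0,0]]';python3 -m handwheel '[[-1,0,0,0.2,0,0,0],[-1,0,0,0,0,0,0],[-1,0,0,0,0,0,0]]') | grep -E "tool_pos|ft_|rot"
```

```text
tool_pos: [395.8, 108.6, 41.0]
tcp_rot: [-180.0, 0.0, 10.6]
ft_force: [0.5, 0.4, -1.7]
tool_pos: [395.9, 108.6, 38.6]
tcp_rot: [-180.0, 0.0, 10.6]
ft_force: [0.4, -0.2, -0.5]
tool_pos: [396.1, 108.6, 36.7]
tcp_rot: [-180.0, 0.0, 10.6]
ft_force: [-0.5, 0.1, -1.5]
```

```bash
(python3 -m handwheel '[[-1,0,0,0.15,0,0,0],[-1,0,0,0,0,0,0],[-1,0,0,0,0,0,0]]'; python3 -m handwheel '[[-1,0,0,0.15,0,0,0],[-1,0,0,0,0,0,0],[-1,0,0,0,0,0,0]]') | grep -E "tool_pos|ft_|rot"
python3 - <<'E'
from h import *
p=snapshot('side')
for q in ['box_loose_centre','box_in_centre','holder_home']: print([ (a['location'],inh(a['location']),a['conf']) for a in place_of(p,q)[:1]])
cv2.imwrite('pics/s7.png',cv2.resize(p['image'][140:230,230:360],None,fx=6,fy=6,interpolation=cv2.INTER_CUBIC)[:,:,::-1])
E
```

```text
tool_pos: [396.4, 108.6, 35.5]
tcp_rot: [180.0, -0.0, 10.6]
ft_force: [0.7, 1.0, 2.0]
tool_pos: [396.5, 108.7, 34.1]
tcp_rot: [180.0, -0.0, 10.6]
ft_force: [-0.7, -0.4, 3.6]
[([448.7, 117.8, 24.2], array([-111.2,    0.4]), 0.78)]
[([560.2, 137.4, 7.9], array([ 2.1, -1. ]), 0.64)]
[([561.3, 138.8, 7.5], array([3.4, 0.2]), 0.81)]
```

View pics/s7.png

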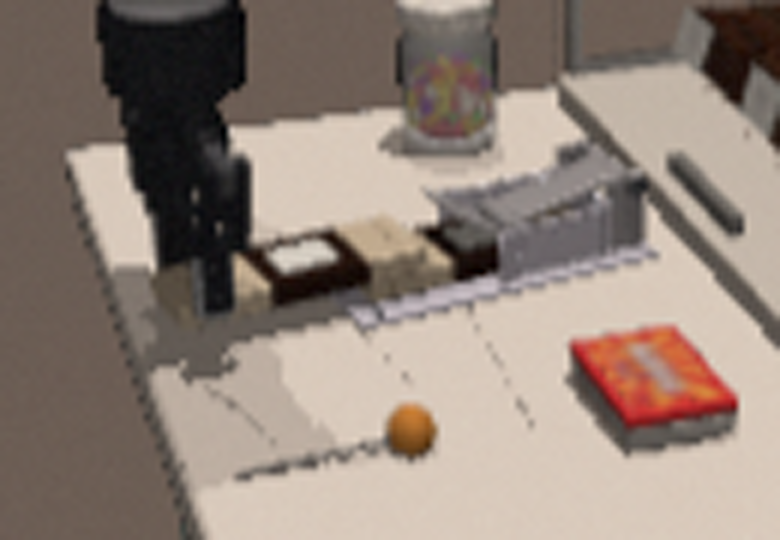

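The side crop shows the loose box resting level on the front of the first box (crop pixel ~(400,260)), ahead of the arm. I lift 3-4 mm and push in.

```bash
python3 -m handwheel '[[-1,0,0,-0.35,0,0,0],[-1,0.8,0,0,0,0,0],[-1,0.8,0,0,0,0,0],[-1,0.6,0,0,0,0,0],[-1,0.6,0,0,0,0,0],[-1,0.6,0,0,0,0,0],[-1,0.6,0,0,0,0,0],[-1,0.6,0,0,0,0,0],[-1,0,0,0,0,0,0],[-1,0,0,0,0,0,0]]'
python3 - <<'E'
from h import *
s=sense(); print(inh(s['tool_pos']))
p=snapshot('wrist'); print(rot(p,'box_loose_centre',s['tool_pos'][2]-2))
p=snapshot('side')
for q in ['box_loose_centre','box_in_centre','lip_edge']: print([ (a['location'],inh(a['location']),a['conf']) for a in place_of(p,q)[:1]])
E
```

```text
time: 17.42
tool_pos: [441.6, 117.1, 37.2]
tcp_rot: [180.0, 0.0, 10.6]
ft_force: [0.1, -0.5, -1.5]
finger_gap: 52.4
grip_force: 52.8
[-118.3    1.1]
(0.66, ((488.7432861328125, 125.48554992675781), (124.35591888427734, 52.33763885498047), 10.239320755004883), [[422.8999938964844, 140.1999969482422], [432.20001220703125, 88.69999694824219], [554.5999755859375, 110.80000305175781], [545.2999877929688, 162.3000030517578]])
[([496.7, 125.9, 22.5], array([-62.5,  -0.5]), 0.8)]
[([562.5, 137.4, 5.2], array([ 4.3, -1.4]), 0.41)]
[([547.2, 138.1, 50.5], array([-10.6,   2.1]), 0.53)]
```

```bash
python3 -m handwheel '[[-1,0.6,0,0,0,0,0],[-1,0.6,0,0,0,0,0],[-1,0.6,0,0,0,0,0],[-1,0.6,0,0,0,0,0],[-1,0.6,0,0,0,0,0],[-1,0.6,0,0,0,0,0],[-1,0.6,0,0,0,0,0],[-1,0.6,0,0,0,0,0],[-1,0,0,0,0,0,0],[-1,0,0,0,0,0,0]]'
python3 - <<'E'
from h import *
s=sense(); print(inh(s['tool_pos']))
p=snapshot('wrist'); print(rot(p,'box_loose_centre',s['tool_pos'][2]-2)); save(p,'w8')
p=snapshot('side')
for q in ['box_loose_centre','box_in_centre','lip_edge']: print([ (a['location'],inh(a['location']),a['conf']) for a in place_of(p,q)[:1]])
E
```

```text
time: 18.55
tool_pos: [489.4, 126.0, 37.5]
tcp_rot: [-180.0, -0.1, 10.6]
ft_force: [1.5, 0.7, -1.4]
finger_gap: 52.5
grip_force: 52.7
[-69.6   1. ]
(0.73, ((506.59295654296875, 128.87277221679688), (64.26665496826172, 52.89220428466797), 10.615157127380371), [[470.1000061035156, 148.89999389648438], [479.8999938964844, 97.0], [543.0, 108.80000305175781], [533.2999877929688, 160.8000030517578]])
[([540.5, 133.5, 20.8], array([-18. ,  -1.2]), 0.75)]
[([560.0, 142.5, 7.2], array([2.8, 4.1]), 0.38)]
[([547.2, 136.2, 63.3], array([-10.9,   0.2]), 0.48)]
```

View pics/w8.png

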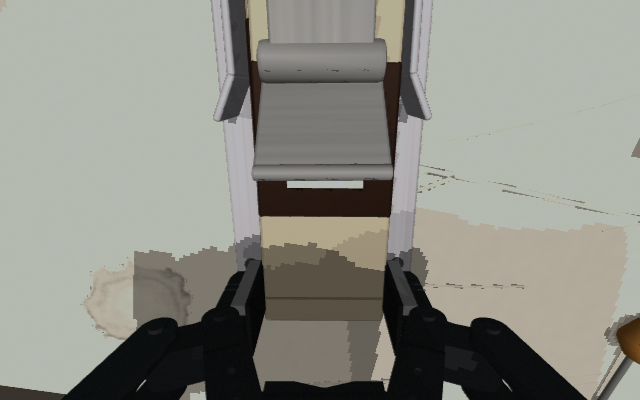

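The picture shows the box between the guides under the raised lip (rows 40-180), straight. I push the last ~14 mm until it stops.

```bash
python3 -m handwheel '[[-1,0.4,0,0,0,0,0],[-1,0.4,0,0,0,0,0],[-1,0.3,0,0,0,0,0],[-1,0,0,0,0,0,0]]'; python3 -m handwheel '[[-1,0.2,0,0,0,0,0],[-1,0.15,0,0,0,0,0],[-1,0,0,0,0,0,0]]'; python3 -c "
from h import *
print(inh(sense()['tool_pos']))"
```

```text
time: 19.18
tool_pos: [500.0, 128.0, 37.4]
tcp_rot: [-180.0, -0.0, 10.6]
ft_force: [1.4, 0.0, -2.1]
finger_gap: 52.4
grip_force: 52.7
time: 19.43
tool_pos: [502.9, 128.6, 37.2]
tcp_rot: [-180.0, 0.0, 10.6]
ft_force: [-0.4, -0.3, -2.2]
finger_gap: 52.4
grip_force: 52.7
[-55.9   1. ]
```

```bash
python3 -m handwheel '[[-1,0.15,0,0,0,0,0],[-1,0.1,0,0,0,0,0],[-1,0,0,0,0,0,0]]'; python3 -m handwheel '[[-1,0.1,0,0,0,0,0],[-1,0.1,0,0,0,0,0],[-1,0,0,0,0,0,0]]'; python3 -c "
from h import *
print(inh(sense()['tool_pos']))
p=snapshot('wrist'); print(rot(p,'box_loose_centre',35))"
```

```text
time: 19.68
tool_pos: [505.2, 129.0, 37.2]
tcp_rot: [180.0, 0.0, 10.6]
ft_force: [-1.8, -0.3, -2.1]
finger_gap: 52.4
grip_force: 52.7
time: 19.93
tool_pos: [505.3, 129.0, 36.6]
tcp_rot: [180.0, 0.3, 10.6]
ft_force: [-8.8, -2.2, 2.7]
finger_gap: 52.0
grip_force: 53.2
[-53.5   0.9]
(0.89, ((512.4052734375, 130.08740234375), (42.179569244384766, 51.6036376953125), 10.628511428833008), [[486.8999938964844, 151.60000610351562], [496.3999938964844, 100.80000305175781], [537.9000244140625, 108.5999984741211], [528.4000244140625, 159.3000030517578]])
```

```bash
python3 -m handwheel '[[0.5,0,0,0.1,0,0,0],[0.5,0,0,0,0,0,0],[0.5,0,0,0,0,0,0],[0.5,0,0,0,0,0,0]]'; python3 -m handwheel '[[0.5,-0.3,0,-1,0,0,0],[0.5,-2,0,-2.5,0,0,0],[0.5,-3,0,-2.5,0,0,0],[-0.2,-2,0,0,0,0,0],[-0.2,0,0,0,0,0,0]]'; python3 -c "
from h import *
s=sense();print(inh(s['tool_pos']))
p=snapshot('wrist'); save(p,'w9')
for z in (32,): 
  r=rot(p,'box_loose_centre',z); print(r, inh(np.mean(r[2][:2],0)))
p=snapshot('side')
for q in ['box_loose_centre','box_in_centre','lip_edge']: print([ (a['location'],inh(a['location']),a['conf']) for a in place_of(p,q)[:1]])"
```

```text
time: 20.37
tool_pos: [508.0, 129.5, 36.8]
tcp_rot: [180.0, -0.1, 10.6]
ft_force: [-0.3, 0.2, 0.3]
finger_gap: 63.9
grip_force: 0.0
time: 20.78
tool_pos: [433.7, 115.8, 97.9]
tcp_rot: [180.0, -0.1, 10.6]
ft_force: [0.2, -0.3, -0.4]
finger_gap: 41.0
grip_force: 0.0
[-126.2    1.3]
(0.15, ((574.099365234375, -7.307246208190918), (19.603086471557617, 31.33616828918457), 1.0513211488723755), [[564.0, 8.199999809265137], [564.5999755859375, -23.200000762939453], [584.2000122070312, -22.799999237060547], [583.5999755859375, 8.5]]) [ -20.8 -144.1]
[([558.2, 136.4, 23.6], array([-0.1, -1.6]), 0.62)]
[([537.1, -450.3, -2.3], array([-129.8, -574.2]), 0.71)]
[([549.2, 135.3, 64.6], array([-9.1, -1. ]), 0.66)]
```

View pics/w9.png

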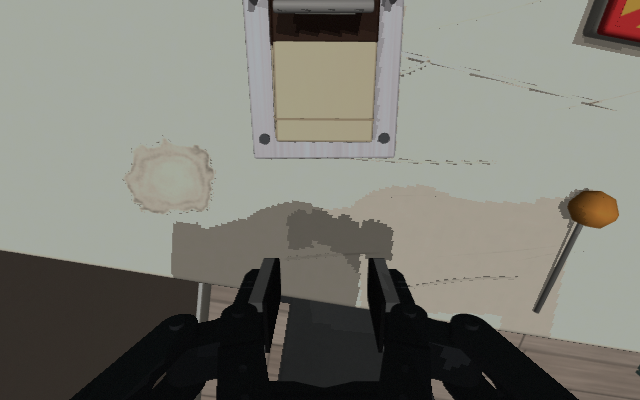

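The picture shows the top box square on the lower one, its front edge at row ~142 and the arm on top. A gentle push on both front ends will confirm they are fully home.

```bash
python3 -m handwheel '[[-0.2,0,0,2.5,0,0,0],[-0.2,0,0,2.5,0,0,0],[-0.2,0,0,1.6,0,0,0],[-0.2,0,0,0.5,0,0,0],[-0.2,0.8,0,0,0,0,0],[-0.2,0.8,0,0,0,0,0],[-0.2,0.8,0,0,0,0,0],[-0.2,0.6,0,0,0,0,0],[-0.2,0.4,0,0,0,0,0],[-0.2,0.3,0,0,0,0,0],[-0.2,0.2,0,0,0,0,0],[-0.2,0,0,0,0,0,0]]'; python3 -m handwheel '[[-0.2,0.2,0,0,0,0,0],[-0.2,0.2,0,0,0,0,0],[-0.2,0,0,0,0,0,0]]'; python3 -c "
from h import *
print(inh(sense()['tool_pos']))"
```

```text
time: 22.08
tool_pos: [474.2, 123.2, 25.6]
tcp_rot: [180.0, -0.0, 10.6]
ft_force: [-0.0, -0.7, -0.1]
finger_gap: 34.3
grip_force: 0.0
time: 22.33
tool_pos: [476.8, 123.6, 24.9]
tcp_rot: [180.0, 0.1, 10.6]
ft_force: [-4.1, -1.2, 2.4]
finger_gap: 33.8
grip_force: 1.9
[-82.4   1. ]
```

```bash
python3 -m handwheel '[[-0.2,0.2,0,0,0,0,0],[-0.2,0,0,0,0,0,0],[-0.2,0,0,0,0,0,0]]'; python3 -m handwheel '[[-0.2,-0.6,0,0,0,0,0],[-0.2,-1.5,0,0,0,0,0],[-0.2,-2,0,-2,0,0,0],[-0.2,-1,0,-3,0,0,0],[-0.2,0,0,-3,0,0,0],[-0.2,0,0,0,0,0,0],[-0.2,0,0,0,0,0,0]]'; python3 -c "
from h import *
p=snapshot('wrist'); print([rot(p,q,32) for q in ('box_loose_centre','box_in_centre')]); save(p,'w10')
p=snapshot('side')
for q in ['box_loose_centre','lip_edge','tin_mid','lolly','jar_left']: print([ (a['location'],inh(a['location']),a['conf']) for a in place_of(p,q)[:1]])"
```

```text
time: 22.58
tool_pos: [477.0, 123.6, 24.3]
tcp_rot: [180.0, 0.3, 10.6]
ft_force: [-10.3, -3.7, 5.7]
finger_gap: 34.2
grip_force: 5.5
time: 23.17
tool_pos: [431.5, 115.2, 107.9]
tcp_rot: [180.0, -0.4, 10.6]
ft_force: [-0.3, -0.6, -0.3]
finger_gap: 33.8
grip_force: 0.0
[(0.66, ((522.1627197265625, 131.6517333984375), (69.30828094482422, 54.15404510498047), 10.200400352478027), [[483.29998779296875, 152.1999969482422], [492.8999938964844, 98.9000015258789], [561.0999755859375, 111.0999984741211], [551.5, 164.39999389648438]]), (0.71, ((519.8999633789062, 159.11849975585938), (63.250919342041016, 1.5869922637939453), 10.76107406616211), [[488.70001220703125, 154.0], [489.0, 152.39999389648438], [551.0999755859375, 164.1999969482422], [550.7999877929688, 165.8000030517578]])]
[([558.0, 137.4, 25.8], array([-0.1, -0.6]), 0.68)]
[([602.0, 325.3, -2.1], array([ 78. , 175.9]), 0.71)]
[([600.9, -58.3, -0.5], array([   5.7, -200.9]), 0.59)]
[([435.0, -56.6, 4.2], array([-157. , -168.4]), 0.46)]
[([601.4, 326.4, 0.1], array([ 77.6, 177.1]), 0.85)]
```

View pics/w10.png

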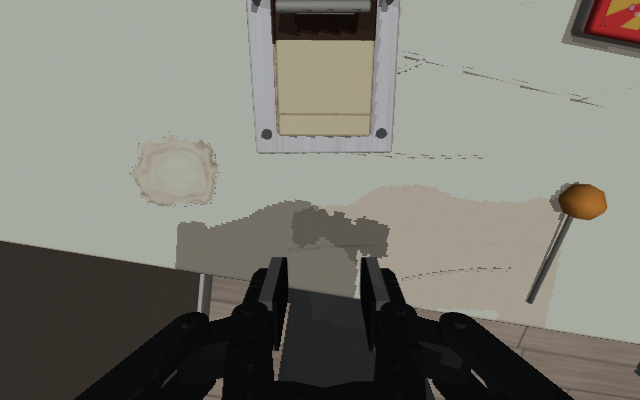

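The picture shows both boxes home and square, with the top box's front edge at row ~136. The arm rests on top, the gripper is clear and the bystanders have not moved. I hand in.

```bash
python3 -c "
from bench import hand_in
print(hand_in())"
```

```text
the job is handed in; nothing more can be done
None
```

The job is handed in at about 23 s: both boxes are against the back stop, the loose one flat and square on top under the arm, the gripper is clear, and none of the bystanders I rechecked (tin, lollipop, jar) has moved; no verdict was returned.

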